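Latch the specimen carrier under the stage bridge

ROBOT

A 6-joint arm with a two-finger parallel gripper is mounted at the origin on the work surface. World frame = base frame: x ahead of the robot, y to its left, z up, the work surface at z = 0. Lengths are in m, angles in rad, forces in N, time in s.
With the tool pointing down it reaches from about 0.3 to 0.825 m from the base axis. Payload 5.4 kg.
Tool frame: the origin (TCP) lies between the finger pads; the fingertips stand 17 mm ahead of it and the grasp point (between the pads) lies 2 mm behind it; z points along the fingers, y is the line along which they close (so a half turn about z gives the same grasp; the last joint's range is limited). The gripper opens to 92 mm and grips with 3 to 60 N. Pads are 20 mm wide; open, the fingers measure 128 mm over their backs; the gripper's body (75 mm by 189 mm) begins 69 mm behind the grasp point.
Start: joints at [-1.484, 0.158, 1.597, -0, 1.386, -0.21], TCP at [0.168, -0.55, 0.192] pointing down, gripper open.
Joint ranges: [-2.91, 2.91], [-0.94, 2.29], [0.18, 2.7], [-1.29, 4.43], [0.17, 2.64], [-3, 3]. Speed limits (rad/s): [2.57, 2.57, 3.14, 3.14, 3.14, 3.14].

INTERFACE

Orientations are given as [roll, pitch, yaw] about the fixed x, y, z axes, in that order (R = Rz(yaw) Ry(pitch) Rx(roll)).
In Python, from plant import manip gives the robot as it stands.
- The arm moves only by the tool servo_tool, never from a script. Its arguments are lists of equal length, an entry for each row: "jaw": the opening, from 0 (shut) to 1 (fully open); "slide": the shift along the tool's x, y, z in units of 0.04 m (1.0 is 0.04 m), a list of three; "spin": the turn about the tool's z in units of 5 degrees (1.0 is 5 degrees). In form: {"jaw": [jaw, ...], "slide": [[dx, dy, dz], ...], "spin": [spin, ...]}. A call has 1 to 20 rows; each row shifts and turns the commanded pose from where the row before left it, along the tool's axes as they then stand; what a row does not reach is not made up. A row lasts 1/8 s, in which the tool goes at most 62.5 mm and 10.7 degrees, less where a joint would pass 70% of its speed; a pose out of reach is approached as far as the arm can. A call with a number of a shift or a turn outside -1 to 1 is refused whole. A call with a gripper value outside its range is refused whole. The fingers move at their own pace and stop on an object; "squeeze" is the grip in N (left out, the last holds). Time passes only in rows, so rows that do not move let the fingers close. It gives the time, the measured TCP pose, the force, the opening and the grip force at its end, in the units of the state.
- manip.observe(): the state, without advancing time (a new reading comes with each control period).
- manip.capture(name): name is "side" or "top" or "wrist"; returns (picture, depth): 480x640x3 uint8, blue, green, red; 480x640 float32, m along the optical axis (not along the pixel's ray), 0 where there is no reading.
- manip.get_calibration(name): a dict with "mtx" (3x3 intrinsics, pixels), "cam_to_world" (4x4, takes a point from camera to world coordinates). Camera axes: x right, y down, z forward; pixel columns grow to the right and rows downward; lengths in m; the calibration is good to about 2 mm. A picture is of the moment at which its call begins: read the wrist's pose just before it. get_calibration takes no time and is no camera call; for the wrist camera it gives the pose at the moment of the call.
- manip.sign_off(): hands the job in; it is judged then, once.
The state is a dict: "time_s": time; "joint_positions": joint angles; "dq": joint speeds; "joint_torque": joint torques, N m; "eef_pos": TCP position; "ee_rot": TCP orientation; "contact_force": force on the tool from outside, world axes, zero at the start; "ft_torque": the same for the moment, N m; "width": finger opening in m; "grip_force": force on a finger pad.
Only numpy, scipy, OpenCV 4.12 (cv2) and the standard library are available. Lean on these libraries where they do the work, as an engineer would, in place of code of your own. Each camera call takes 0.05 s, during which the arm holds its last target. There are 200 camera calls.

TASK

Load the specimen carrier (the one with the long toe) onto the microscope's stage plate: set it on the bed and slide its toe in under the bridge until the spring catch has ridden over the nose and dropped in behind it. Feel for it: how deep the catch sits is not known beforehand, so keep pushing gently through the catch's resistance until it comes up against the firm stop, do not ram or crush anything, then let go and leave the carrier latched and flat. Leave the other things on the bench where they are.

Things in the scene. Friction and masses are not known exactly. Their poses are not given: they have to be found in the camera images.
- stage: White stage plate, fixed, 270 x 100 x 12 mm, aluminium bridge on one end. Origin: centre of its underside; x lengthways, towards and through the bridge (push direction); z up. Bed (top face) 12 mm above the bench. Bridge from x = 35 to 131 mm: a channel 44 mm wide under a roof, underside 9, top 19 mm above the bed. Guides 8 mm high flare to 56 mm wide, 16 mm before the mouth.
- mouth (a point): Middle of the channel's mouth under the bridge edge, on the bed surface; axes as the stage. Push along +x.
- carrier: Specimen carrier, loose, 0.2 to 0.36 kg: aluminium plate 40 wide, 6 mm thick, x = -45 to 98 mm; black grip rib 22 (x) x 16 (y) mm, 6 to 46 mm above the underside: close on it along y; black disc behind it. Origin: underside, below the rib's centre; x to the toe, z up. Toe: recess 3 mm thick at x = 54 to 70, nose 6 mm thick at 70 to 84, ramp at 84 to 98 down to 2.2 mm at the tip.
- nose (a point): Tip of the carrier's toe, at its underside, 98 mm ahead of the carrier's origin; axes as the carrier.
- catch (a joint): Lift (m) of the sprung catch bar hidden in the bridge; 0 = down, its underside 3.5 mm over the bed. The nose lifts it 2.5 mm, then it drops to 0. Spring 3 to 5 N down; the push past it takes 3 to 7 N. Its place varies and is not measured: axis 14 to 36 mm in from the mouth; it drops when the tip is 32 mm beyond its axis. A brass pin on it stands in a slot in the roof.
- buffer (a joint): Compression in m of the hard rubber stop behind the catch, 0 = untouched; stiffness about 9 N per mm. The carrier's tip meets it about 0.5 mm after the catch has dropped. Over 2 mm (about 18 N) it is being crushed.
- blank: The other carrier, not wanted: the same grip rib on a short square-ended plate 70 x 52 x 6 mm, no toe. Loose; leave alone. Origin: underside centre. It and the carrier stand one on each side of the stage, either way round.
- beaker: Glass beaker, 68 mm across, 90 mm high, loose; leave alone. Origin: underside centre.
- jar: Amber jar with white cap, 56 mm across, 85 mm high, loose; leave alone. Origin: underside centre.
- dish: Clear shallow dish, 90 mm across, 16 mm high, loose; leave alone. Origin: underside centre.
- weight: Brass calibration weight with a knob, 32 mm across, 49 mm high, loose; leave alone. Origin: underside centre.
- driver: Screwdriver lying down, 160 mm long, loose; leave alone.
There are look-alikes about, which are no part of the job. What is shaped like the carrier but blue or turquoise is not meant.

How it is judged:
On the way, in this order (a step that is already met when the one before it is completed fails the run):
1. the toe is under the bridge: its tip more than 8 mm past the mouth, in the channel (x of nose in the frame of mouth between 0.008 and 0.096 m and z of nose in the frame of mouth between -0.003 and 0.007 m and y of nose in the frame of mouth between -0.008 and 0.008 m), for 0.05 s.
2. the carrier is home: the catch has dropped behind the nose (x of nose in the frame of mouth above 0.045 m and value of joint catch below 0.0007 m and z of nose in the frame of mouth between -0.003 and 0.003 m and y of nose in the frame of mouth between -0.008 and 0.008 m and angle between carrier's own z axis and vertical below 0.06 rad and angle between the x axis of carrier and the x axis of stage, either way round below 0.12 rad), for 0.2 s.
At the end, for the whole second after the job is handed in: The carrier rests flat on the bed (tilt under 0.06 rad, nose tip within 3 mm of the bed and 8 mm of the channel's middle), lined up with the stage (within 0.12 rad), its tip more than 45 mm past the mouth and the catch down (under 0.7 mm) behind the nose; released and at rest (under 10 mm/s) (all of step 2 and linear speed of carrier below 0.01 m/s); the robot touches nothing.
It fails at once if the carrier forced against the stage with more than 30 N once its tip is past the mouth (contact force between carrier and stage above 30 N and x of nose in the frame of mouth above 0 m).
It fails at once if the carrier rammed into the stage with more than 80 N (contact force between carrier and stage above 80 N).
It fails at once if the stop crushed: compressed by more than 2 mm (about 18 N) (value of joint buffer above 0.002 m).
It fails at once if a thing that is to be left alone moved by more than 20 mm (distance of any of beaker, jar, dish, weight, driver, blank from where it was at the start of the episode above 0.02 m).
It also fails if it takes over 46 s, if anything falls off the work surface, if the arm or the gripper's body presses on something with over 40 N, if the wrist force passes 120 N, or if a joint passes its speed limit or range.

## Working session

There is one attempt and no reset: what is moved stays moved. The work goes in short steps, Python scripts to look and compute and a tool call to move; the robot and the scene stay as the last step left them, time stands still between calls to the robot, and variables do not carry over. Pictures are saved under pics/ and viewed, at most 10 in all, crops included, and the job is handed in when it is done.

Besides the shell and the picture viewer there is one more tool, called after "Emit:" by a JSON object that holds its "method" and its "body", one argument or row to a line. servo_tool: Moves the arm, as the interface text tells. Shifts and turns lie within -1 to 1; 1 stands for 0.04 m of shift or 5 degrees of turn. Its arguments: {"type":"object","properties":{"jaw":{"type":"array","items":{"type":"number"}},"slide":{"type":"array","items":{"type":"array","items":{"type":"number","minimum":-1,"maximum":1}}},"spin":{"type":"array","items":{"type":"number","minimum":-1,"maximum":1}},"squeeze":{"type":"number"}},"required":["jaw","slide","spin"]}

```bash
mkdir -p pics; ls; python3 - <<'E'
from plant import manip
import cv2,numpy as np
s=manip.observe();print(s['time_s'],s['eef_pos'],s['ee_rot'],s['width'])
for n in['top','side']:
    im,d=manip.capture(n);cv2.imwrite(f'pics/{n}0.png',im);np.save(f'pics/{n}0.npy',d)
    c=manip.get_calibration(n);print(n,c['mtx'],np.round(c['cam_to_world'],3))
E
```

```text
pics
0.0 [ 0.16807786 -0.5491942   0.19102416] [-3.13976917e+00 -3.65823490e-04  2.96779822e-01] 0.09185863479201342
top [[518.61388563   0.         324.06684513]
 [  0.         518.61388563 244.78745228]
 [  0.           0.           1.        ]] [[-0.    -0.996  0.087  0.389]
 [-1.     0.002  0.024 -0.046]
 [-0.024 -0.087 -0.996  1.375]
 [ 0.     0.     0.     1.   ]]
side [[588.53991459   0.         314.85680206]
 [  0.         588.53991459 234.47640814]
 [  0.           0.           1.        ]] [[-0.975 -0.161  0.153  0.258]
 [-0.222  0.675 -0.704  1.057]
 [ 0.01  -0.72  -0.694  1.108]
 [ 0.     0.     0.     1.   ]]
```

View pics/top0.png

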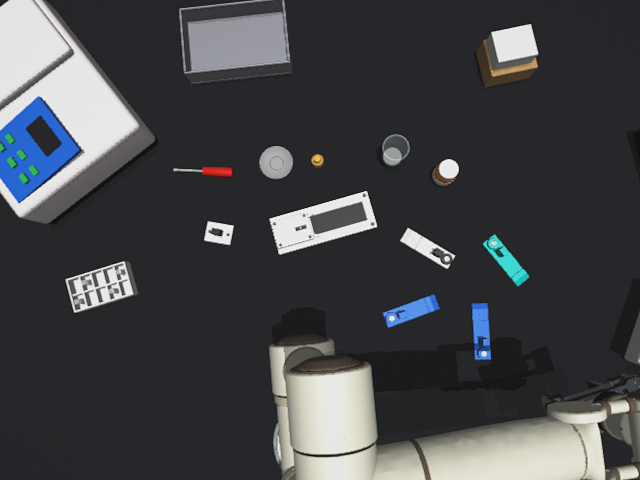

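View pics/side0.png

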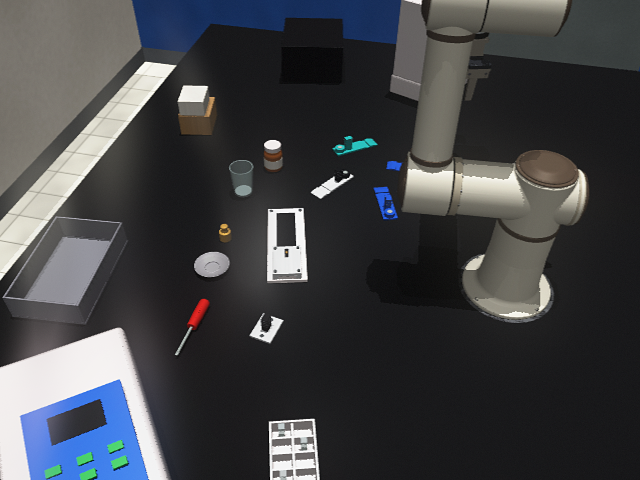

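The top view shows the stage at about (323,222) with its bridge on the left end (pin at 300,228). The white carrier is at (427,248) with its toe pointing upper-left and its disc at (447,257). The blank is at (218,233), and the blue and turquoise look-alikes are below and to the right. The side view agrees: stage (287,245), carrier (333,183).

```bash
cat > h.py <<'E'
import numpy as np,cv2
from plant import manip
def ray(px,c,z):
    """pixels -> world xy on plane z"""
    px=np.atleast_2d(np.asarray(px,float));M=c['cam_to_world']
    d=np.c_[px,np.ones(len(px))]@np.linalg.inv(c['mtx']).T@M[:3,:3].T
    o=M[:3,3];return (o+d*((z-o[2])/d[:,2])[:,None])[:,:2]
def two(p1,c1,p2,c2):
    A=[];b=[]
    for p,c in((p1,c1),(p2,c2)):
        M=c['cam_to_world'];d=M[:3,:3]@np.linalg.inv(c['mtx'])@np.array([p[0],p[1],1.]);d/=np.linalg.norm(d)
        P=np.eye(3)-np.outer(d,d);A.append(P);b.append(P@M[:3,3])
    return np.linalg.lstsq(np.vstack(A),np.hstack(b),rcond=None)[0]
def white(im,t=120):
    h=cv2.cvtColor(im,cv2.COLOR_BGR2HSV);return ((h[...,2]>t)&(h[...,1]<60)).astype(np.uint8)*255
E
python3 - <<'E'
from h import *
for n,boxes in(('top',{'stage':(265,185,385,260),'carr':(395,222,460,272)}),('side',{'stage':(262,203,312,285),'carr':(306,165,360,200)})):
    im=cv2.imread(f'pics/{n}0.png');d=np.load(f'pics/{n}0.npy');c=manip.get_calibration(n)
    for k,(x0,y0,x1,y1) in boxes.items():
        m=np.zeros(im.shape[:2],np.uint8);m[y0:y1,x0:x1]=white(im)[y0:y1,x0:x1]
        cs=max(cv2.findContours(m,0,2)[0],key=cv2.contourArea)
        z=.012 if k=='stage' else .006
        P=ray(cs[:,0],c,z)*1000
        r=cv2.minAreaRect(P.astype(np.float32));print(n,k,r,np.round(cv2.boxPoints(r)).tolist())
    # orange pin / black rib+disc
cT,cS=manip.get_calibration('top'),manip.get_calibration('side')
print('pin',two((300,228),cT,(286.5,253),cS))
print('rib?',two((436,256),cT,(339,177),cS))
for n,b in(('top',(395,222,465,272)),('side',(306,160,360,200))):
    im=cv2.imread(f'pics/{n}0.png')[b[1]:b[3],b[0]:b[2]];cv2.imwrite(f'pics/{n}c.png',cv2.resize(im,None,fx=6,fy=6,interpolation=cv2.INTER_NEAREST))
a=cv2.imread('pics/topc.png');b=cv2.imread('pics/sidec.png');w=max(a.shape[1],b.shape[1])
p=lambda i:cv2.copyMakeBorder(i,0,0,0,w-i.shape[1],cv2.BORDER_CONSTANT)
cv2.imwrite('pics/cc.png',np.vstack([p(a),p(b)]))
E
```

```text
top stage ((567.2496948242188, -10.482040405273438), (101.60748291015625, 271.11273193359375), 15.8816556930542) [[481.0, 106.0], [555.0, -155.0], [653.0, -127.0], [579.0, 134.0]]
top carr ((499.4580078125, -286.10986328125), (144.4032440185547, 42.120609283447266), 58.66383361816406) [[444.0, -337.0], [480.0, -359.0], [555.0, -235.0], [519.0, -213.0]]
side stage ((567.0161743164062, -6.87591552734375), (101.47655487060547, 277.0220031738281), 15.739341735839844) [[481.0, 113.0], [556.0, -154.0], [653.0, -126.0], [578.0, 140.0]]
side carr ((500.43914794921875, -285.0882568359375), (148.20870971679688, 43.78501892089844), 58.71852493286133) [[443.0, -337.0], [481.0, -360.0], [558.0, -233.0], [520.0, -210.0]]
pin [0.5504264  0.04822487 0.03152438]
rib? [ 0.48029824 -0.30621548  0.01753735]
```

View pics/cc.png

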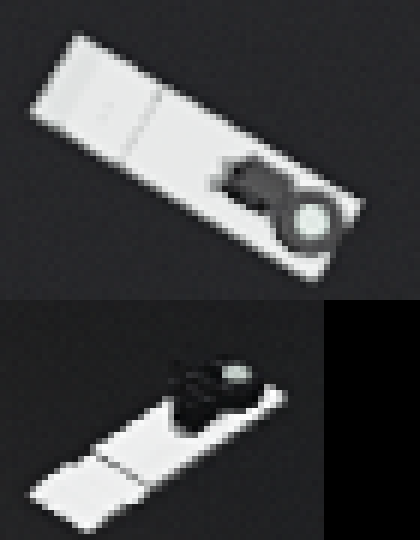

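Emit:
{"method": "servo_tool", "body": {
  "jaw": [1, 1, 1, 1, 1, 1, 1, 1, 1, 1, 1, 1, 1, 1, 1, 1, 1, 1, 1, 1],
  "slide": [
    [0.935, -0.342, 0],
    [0.935, -0.342, 0],
    [0.935, -0.342, 0],
    [0.935, -0.342, 0],
    [0.935, -0.342, 0],
    [0.935, -0.342, 0],
    [0.935, -0.342, 0],
    [0.935, -0.342, 0],
    [0.935, -0.342, 0],
    [0.935, -0.342, 0],
    [0, 0, 0],
    [0, 0, 0],
    [0, 0, 0],
    [0, 0, 0],
    [0, 0, 0],
    [0, 0, 0],
    [0, 0, 0],
    [0, 0, 0],
    [0, 0, 0],
    [0, 0, 0]
  ],
  "spin": [0, 0, 0, 0, 0, 0, 0, 0, 0, 0, -0.927, -0.927, -0.927, -0.927, -0.927, -0.927, -0.927, -0.927, -0.927, 0]
}}

```text
time_s: 2.6
eef_pos: [0.4855, -0.3094, 0.1915]
ee_rot: [-3.141, -0.0, 1.024]
contact_force: [0.1, 0.0, -0.4]
width: 0.0919
grip_force: 0.0
```

```bash
python3 - <<'E'
from h import *
s=manip.observe();print(s['time_s'],s['eef_pos'],s['ee_rot'],s['contact_force'],s['joint_positions'])
c=manip.get_calibration('wrist');im,d=manip.capture('wrist');print(np.round(c['mtx'],1),np.round(c['cam_to_world'],3).tolist())
cv2.imwrite('pics/w1.png',im)
import pickle;pickle.dump(c,open('pics/w1.pkl','wb'))
E
```

```text
2.6 [ 0.48552909 -0.3094124   0.19149944] [-3.14062598e+00 -2.29542463e-04  1.02400310e+00] [ 0.09366489  0.03854142 -0.36615563] [-7.77164545e-01  1.61549288e-01  1.59446569e+00  2.79684488e-06
  1.38657122e+00 -2.30371947e-01]
[[353.2   0.  319.6]
 [  0.  353.2 243.9]
 [  0.    0.    1. ]] [[0.854, -0.499, -0.147, 0.526], [-0.52, -0.82, -0.239, -0.241], [-0.001, 0.28, -0.96, 0.384], [0.0, 0.0, 0.0, 1.0]]
```

View pics/w1.png

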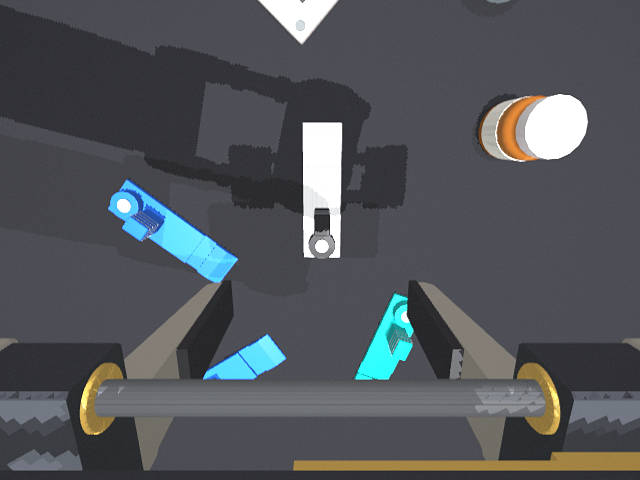

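The wrist view shows the carrier upright at columns 302–341 and rows 122–258. Its rib is near (321,218), the disc at (321,245), and it lines up with the tool.

```bash
python3 - <<'E'
from h import *
import pickle
c=pickle.load(open('pics/w1.pkl','rb'));im=cv2.imread('pics/w1.png')
m=np.zeros(im.shape[:2],np.uint8);m[110:270,290:355]=white(im,135)[110:270,290:355]
cs=max(cv2.findContours(m,0,2)[0],key=cv2.contourArea)
r=cv2.minAreaRect((ray(cs[:,0],c,.006)*1000).astype(np.float32));print(r)
g=cv2.cvtColor(im,cv2.COLOR_BGR2GRAY)
print(g[200:262:2,321]);print(g[212,305:340]);print(g[228,305:340])
E
```

```text
((499.4547424316406, -287.9222412109375), (143.92398071289062, 41.37176513671875), 58.668243408203125)
[234 231 232 239  95  72  80  66  48  48  50  49  44  47  46  43 111 138
 125 140 255 255 255 255 255 255 255 126 138 122  77]
[234 233 235 238 235 232 238 234 232 133  77  80  80  81  79  79  80  82
  79  81  80  80  80  83 145 229 238 238 237 237 236 237 230 235 247]
[255 255 255 255 255 255 255 255 255 139  35  44  46  47  46  47  46  44
  42  61  59  62  44  59  22 255 255 255 255 255 255 255 255 255 255]
```

```bash
python3 - <<'E'
from h import *
c=manip.get_calibration('wrist');im,d=manip.capture('wrist');M=c['cam_to_world']
for v in(150,190,222,226,230,245):
    u=321;Z=np.median(d[v-1:v+2,u-3:u+4]);p=np.linalg.inv(c['mtx'])@[u,v,1]*Z;print(v,np.round(M[:3,:3]@p+M[:3,3],4))
# rib top edge from wrist vs top view of the same feature
W,T=(321.8,226),(440,254.3)
imt=cv2.imread('pics/top0.png');g=cv2.cvtColor(imt,6);print(g[244:266,426:456])
E
```

```text
150 [ 0.5222 -0.2497  0.0049]
190 [ 0.5007 -0.2849  0.0054]
222 [ 0.4872 -0.307   0.0456]
226 [ 0.4851 -0.3105  0.0457]
230 [ 0.4829 -0.314   0.0454]
245 [ 0.4708 -0.3341  0.0182]
[[232 233 233 233 233 234 235 235 231 209 143  58  30  36  37  38  37  40
   38  40  40  37  37  42  40  39  41  40  40  39]
 [233 233 233 233 233 233 233 234 236 236 232 193  94  24  32  36  39  39
   39  38  40  40  41  39  38  40  39  40  41  39]
 [233 233 233 233 233 233 234 233 234 236 240 239 232 183  55  27  33  35
   39  38  40  41  40  40  39  40  39  41  39  39]
 [233 233 233 233 233 235 236 238 239 236 212 194 232 240 210 143  58  29
   35  38  38  38  40  39  39  39  38  40  39  40]
 [233 233 233 232 234 222 189 193 192 166 112  99 151 222 244 235 196  95
   25  33  36  38  37  40  39  39  40  39  39  40]
 [233 232 233 233 236 217 156 137  87  66  50  68  78 124 187 234 241 232
  184  54  29  33  36  38  40  40  39  40  40  39]
 [233 233 234 235 239 222 150 106  17  49  76  77  75  69  96 144 190 232
  239 209 143  57  30  35  36  39  40  39  39  40]
 [233 233 234 221 189 182 138  74  53  64  83
[... 1130 characters left out ...]
235 236 184  51  87  78
  133 215 237 236 223 152  75  74  64  51  37  38]
 [ 40  41  40  40  37  33  31  85 141 194 232 238 235 238 202  39  65  83
   88 138 174 162 135  95  79  68  39  37  39  39]
 [ 39  39  37  39  39  39  37  31  40  90 156 224 241 239 234 175  46  68
   82  85  93  84  75  79  73  53  37  37  39  39]
 [ 39  39  39  38  41  40  38  38  37  30  61 120 189 235 243 237 176  43
   52  76  79  75  73  76  73  38  39  40  39  39]
 [ 40  40  40  39  41  41  38  38  41  38  35  29  86 141 194 236 238 203
  165 145 113 113 180 193  73  33  37  39  40  38]
 [ 40  39  39  39  40  40  38  40  38  38  39  36  32  41  90 156 227 242
  234 231 226 228 230 181  44  35  40  39  39  40]]
```

Emit:
{"method": "servo_tool", "body": {
  "jaw": [0.6, 0.6, 0.6, 0.6, 0.6, 0.6, 0.6, 0.6, 0.6, 0, 0, 0, 0, 0, 0],
  "slide": [
    [0, 0, 0.7],
    [0, 0, 0.7],
    [0, 0, 0.7],
    [0, 0, 0.7],
    [0, 0, 0.5],
    [0, 0, 0.4],
    [0, 0, 0.33],
    [0, 0, 0],
    [0, 0, 0],
    [0, 0, 0],
    [0, 0, 0],
    [0, 0, 0],
    [0, 0, 0],
    [0, 0, 0],
    [0, 0, 0]
  ],
  "spin": [0, 0, 0, 0, 0, 0, 0, 0, 0, 0, 0, 0, 0, 0, 0],
  "squeeze": 30
}}

```text
time_s: 4.58
eef_pos: [0.4858, -0.3096, 0.0308]
ee_rot: [-3.142, -0.0, 1.025]
contact_force: [0.4, -0.1, -0.4]
width: 0.0006
grip_force: 0.0
```

```bash
python3 - <<'E'
from h import *
im,d=manip.capture('wrist');cv2.imwrite('pics/w2.png',im);print(manip.observe())
E
```

```text
{'time_s': 4.625, 'joint_positions': array([-7.77141866e-01,  3.38105036e-01,  1.72267623e+00, -1.38486558e-05,
        1.08086140e+00, -2.31220453e-01]), 'dq': array([ 0.00018125, -0.00055566,  0.00035163, -0.00187711,  0.00060138,
       -0.00023938]), 'joint_torque': array([ 1.67323480e-03, -4.12838459e+01, -2.79900527e+01,  6.26599579e-02,
        3.25828185e-02, -7.09586698e-05]), 'eef_pos': array([ 0.48576919, -0.3096379 ,  0.03079471]), 'ee_rot': array([-3.14154116e+00,  4.31142990e-07,  1.02488143e+00]), 'contact_force': array([-1.15135624, -0.11156788, -0.30990161]), 'ft_torque': array([-0.08654328, -0.05768296, -0.03134082]), 'grip_force': 0.0, 'width': 0.0006238437034006475}
```

View pics/w2.png

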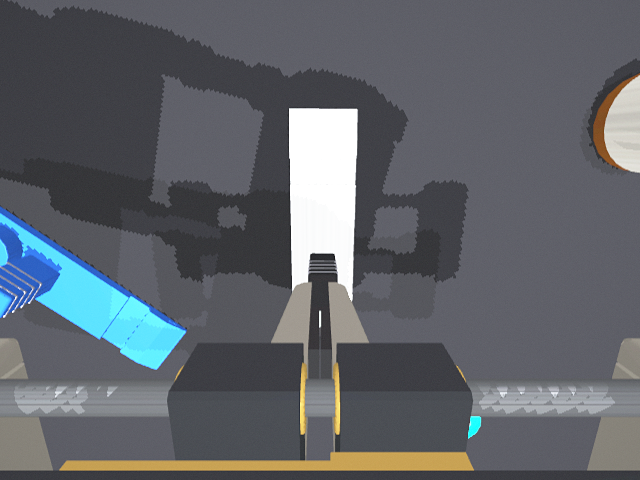

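The wrist view shows the fingers shut just behind the rib: rib at (322,265), pads at (320,290). So the grasp missed or slipped, and I'll check positions.

```bash
python3 - <<'E'
from h import *
s=manip.observe();c=manip.get_calibration('wrist');im,d=manip.capture('wrist');M=c['cam_to_world']
print(np.round(M,3).tolist())
def proj(p):
    q=np.linalg.inv(M)@np.r_[p,1];q=c['mtx']@q[:3];return q[:2]/q[2],
R=cv2.Rodrigues(np.zeros(3))[0]
t=s['eef_pos'];print('tcp px',proj(t),'tip px',proj(t-[0,0,.017]),'rib top px',proj([.485,-.3105,.0457]),'tip toe',proj([.5357,-.2268,.002]))
K=np.linalg.inv(c['mtx'])
for u,v in[(322,258),(322,266),(322,275),(322,280),(308,300),(335,300),(320,290),(320,320),(322,200),(322,112)]:
    Z=np.median(d[v-1:v+2,u-1:u+2]);print((u,v),np.round(M[:3,:3]@(K@[u,v,1]*Z)+M[:3,3],4))
im,d=manip.capture('top');m=np.zeros(im.shape[:2],np.uint8);m[215:275,395:465]=white(im)[215:275,395:465]
cv2.imwrite('pics/t2.png',im)
cs=max(cv2.findContours(m,0,2)[0],key=cv2.contourArea);print(cv2.minAreaRect((ray(cs[:,0],manip.get_calibration('top'),.006)*1000).astype(np.float32)))
E
```

```text
[[0.855, -0.498, -0.146, 0.526], [-0.519, -0.82, -0.239, -0.241], [-0.0, 0.28, -0.96, 0.223], [0.0, 0.0, 0.0, 1.0]]
tcp px (array([321.5293982 , 281.80652181]),) tip px (array([321.39808139, 271.49348712]),) rib top px (array([321.2750595 , 294.20567965]),) tip toe (array([320.97439302, 109.78130111]),)
(322, 258) [ 0.4916 -0.3007  0.0187]
(322, 266) [ 0.4915 -0.3006  0.0331]
(322, 275) [ 0.4911 -0.3012  0.0453]
(322, 280) [ 0.4911 -0.3011  0.0529]
(308, 300) [ 0.4856 -0.2977  0.0768]
(335, 300) [ 0.496  -0.3041  0.0766]
(320, 290) [ 0.4903 -0.3005  0.0658]
(320, 320) [ 0.4883 -0.3037  0.0884]
(322, 200) [ 0.5089 -0.2722  0.0055]
(322, 112) [ 0.5356 -0.2282  0.0022]
((530.1798706054688, -355.7143249511719), (55.162628173828125, 114.03004455566406), 88.66140747070312)
```

Emit:
{"method": "servo_tool", "body": {
  "jaw": [0, 0, 0, 0],
  "slide": [
    [0, 0, -0.4],
    [0, 0, -0.6],
    [0, 0, 0],
    [0, 0, 0]
  ],
  "spin": [0, 0, 0, 0]
}}

```text
time_s: 5.22
eef_pos: [0.4857, -0.3095, 0.0707]
ee_rot: [-3.141, -0.0, 1.025]
contact_force: [-0.8, 0.7, -0.1]
width: 0.0002
grip_force: 0.0
```

```bash
python3 - <<'E'
from h import *
im,d=manip.capture('wrist');im2,_=manip.capture('side');print(manip.observe()['contact_force'])
a=im[60:400,150:490];b=cv2.resize(im2[130:220,290:400],None,fx=3.7,fy=3.7)
h=340;b=cv2.resize(b,(int(b.shape[1]*h/b.shape[0]),h));cv2.imwrite('pics/w3.png',np.hstack([a,b]))
E
```

```text
[0.00804544 0.24966107 0.40839775]
```

View pics/w3.png

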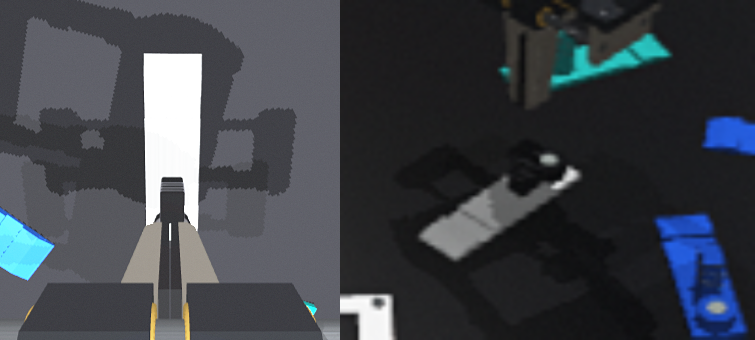

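The left part shows the rib untouched (172,185) with the shut fingertips above it (172,222). In the side view the tips are at about (339,158). The fingers appear to have closed over the rib's top, so I'll check the real fingertip height.

```bash
python3 - <<'E'
from h import *
s=manip.observe();t=s['eef_pos'];cs=manip.get_calibration('side');cw=manip.get_calibration('wrist')
def pr(p,c):
    q=np.linalg.inv(c['cam_to_world'])@np.r_[p,1];q=c['mtx']@q[:3];return np.round(q[:2]/q[2],1)
print('side tip reported',pr(t-[0,0,.017],cs),'+39',pr(t+[0,0,.022],cs),'rib top',pr([.4857,-.3105,.046],cs))
iw,dw=manip.capture('wrist');isd,ds=manip.capture('side')
def pts(d,c):
    v,u=np.mgrid[:480,:640];P=np.stack([u*d,v*d,d],-1)@np.linalg.inv(c['mtx']).T@c['cam_to_world'][:3,:3].T+c['cam_to_world'][:3,3];P[d==0]=np.nan;return P
R=np.array([[np.cos(1.025),np.sin(1.025),0],[np.sin(1.025),-np.cos(1.025),0],[0,0,-1]])
for n,d,c in(('wrist',dw,cw),('side',ds,cs)):
    P=(pts(d,c)-t)@R   # tool coords
    near=(abs(P[...,0])<.02)&(abs(P[...,1])<.03)&(P[...,2]>-.12)&(P[...,2]<.066)
    z=P[...,2][near];print(n,near.sum(),np.histogram(z,bins=np.arange(-.12,.07,.01)))
E
```

```text
side tip reported [339.1 166.8] +39 [339.6 156. ] rib top [338.9 168.3]
wrist 8395 (array([  95,   76,  117, 1123, 1189,  950,  757,  567,  440,  259,    0,
          0,    0,    0,  766,  110,   79,  110]), array([-1.20000000e-01, -1.10000000e-01, -1.00000000e-01, -9.00000000e-02,
       -8.00000000e-02, -7.00000000e-02, -6.00000000e-02, -5.00000000e-02,
       -4.00000000e-02, -3.00000000e-02, -2.00000000e-02, -1.00000000e-02,
       -5.55111512e-17,  1.00000000e-02,  2.00000000e-02,  3.00000000e-02,
        4.00000000e-02,  5.00000000e-02,  6.00000000e-02]))
side 451 (array([ 6,  6, 30, 39, 40, 38, 30, 33, 34, 16,  0,  0,  0,  1, 36, 23, 25,
       37]), array([-1.20000000e-01, -1.10000000e-01, -1.00000000e-01, -9.00000000e-02,
       -8.00000000e-02, -7.00000000e-02, -6.00000000e-02, -5.00000000e-02,
       -4.00000000e-02, -3.00000000e-02, -2.00000000e-02, -1.00000000e-02,
       -5.55111512e-17,  1.00000000e-02,  2.00000000e-02,  3.00000000e-02,
        4.00000000e-02,  5.00000000e-02,  6.00000000e-02]))
```

Both cameras put the fingertips 22 mm behind the reported TCP, not 17 mm ahead of it. The tool is therefore about 39 mm shorter than stated, and I'll allow for that from here on.

Emit:
{"method": "servo_tool", "body": {
  "jaw": [0.6, 0.6, 0.6, 0.6, 0.6, 0.6, 0.6, 0.6, 0.6, 0.6, 0, 0, 0, 0, 0, 0],
  "slide": [
    [0, 0, 0],
    [0, 0, 0],
    [0, 0, 0],
    [0, 0, 0],
    [0, 0, 0.4],
    [0, 0, 0.5],
    [0, 0, 0.5],
    [0, 0, 0.3],
    [0, 0, 0.26],
    [0, 0, 0],
    [0, 0, 0],
    [0, 0, 0],
    [0, 0, 0],
    [0, 0, 0],
    [0, 0, 0],
    [0, 0, 0]
  ],
  "spin": [0, 0, 0, 0, 0, 0, 0, 0, 0, 0, 0, 0, 0, 0, 0, 0],
  "squeeze": 30
}}

```text
time_s: 7.42
eef_pos: [0.4861, -0.3099, -0.0073]
ee_rot: [3.141, 0.0, 1.025]
contact_force: [0.6, -0.6, 1.7]
width: 0.0157
grip_force: 30.0
```

Emit:
{"method": "servo_tool", "body": {
  "jaw": [0, 0, 0, 0, 0, 0, 0, 0, 0, 0, 0, 0, 0, 0, 0, 0, 0, 0, 0, 0],
  "slide": [
    [0, 0, -0.9],
    [0, 0, -0.9],
    [0.851, -0.08, 0],
    [0.851, -0.08, 0],
    [0.851, -0.08, 0],
    [0.851, -0.08, 0],
    [0.851, -0.08, 0],
    [0.851, -0.08, 0],
    [0.851, -0.08, 0],
    [0, 0, 0],
    [0, 0, 0],
    [0, 0, 0],
    [0, 0, 0],
    [0, 0, 0],
    [0, 0, 0],
    [0, 0, 0],
    [0, 0, 0],
    [0, 0, 0],
    [0, 0, 0],
    [0, 0, 0]
  ],
  "spin": [0, 0, 0, 0, 0, 0, 0, 0, 0, -0.942, -0.942, -0.942, -0.942, -0.942, -0.942, -0.942, -0.942, -0.942, -0.942, 0]
}}

```text
time_s: 9.93
eef_pos: [0.5896, -0.0941, 0.0636]
ee_rot: [-3.14, -0.001, 1.846]
contact_force: [-0.4, 0.4, -2.0]
width: 0.0159
grip_force: 30.0
```

```bash
python3 - <<'E'
from h import *
import pickle
c=manip.get_calibration('wrist');im,d=manip.capture('wrist');cv2.imwrite('pics/w4.png',im);np.save('pics/w4.npy',d);pickle.dump(c,open('pics/w4.pkl','wb'))
print(manip.observe()['eef_pos'],np.round(c['cam_to_world'],3).tolist())
E
```

```text
[ 0.58975922 -0.0941559   0.06376077] [[0.962, 0.261, 0.074, 0.568], [0.272, -0.924, -0.269, -0.017], [-0.002, 0.279, -0.96, 0.256], [0.0, 0.0, 0.0, 1.0]]
```

View pics/w4.png

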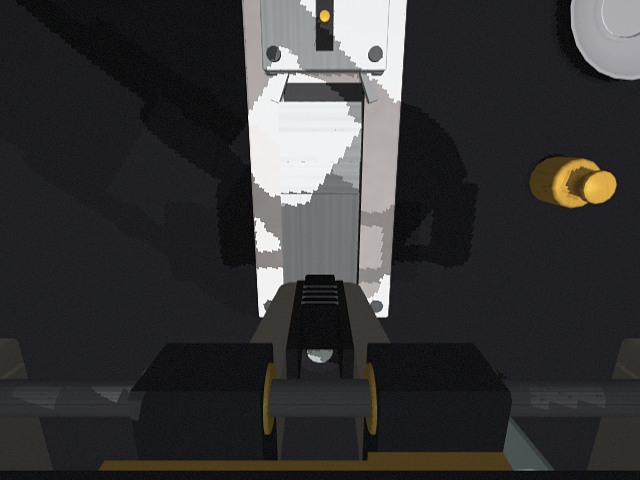

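The wrist view shows the carrier held over the bed (columns 280–362, rows 100–285), aligned with the stage. The guides are near (282,90) and (370,90), the bridge edge is at row 70 and the pin at (324,16).

```bash
cat > m.py <<'E'
from h import *
import pickle
def meas(c,d,s):
    v,u=np.mgrid[:480,:640];M=c['cam_to_world'];P=np.stack([u*d,v*d,d],-1)@np.linalg.inv(c['mtx']).T@M[:3,:3].T+M[:3,3]
    y=s['ee_rot'][2];R=np.array([[np.cos(y),np.sin(y),0],[np.sin(y),-np.cos(y),0],[0,0,-1]]).T
    return P,(P-s['eef_pos'])@R.T if 0 else (P-s['eef_pos'])@np.linalg.inv(R).T
E
python3 - <<'E'
from m import *
s=manip.observe();c=pickle.load(open('pics/w4.pkl','rb'));d=np.load('pics/w4.npy')
P,T=meas(c,d,s);z=P[...,2]
print('bench z',np.median(z[200:260,560:620]),'roof z',np.median(z[20:50,280:300]),'bed z',np.median(z[150:200,370:385]),'carrier z',np.median(z[130:260,300:340]))
def fit(mask,rows):
    L=[];Rr=[]
    for v in rows:
        u=np.flatnonzero(mask[v]); 
        if len(u)>5:L.append(T[v,u[0],:2]);Rr.append(T[v,u[-1],:2])
    L=np.array(L);Rr=np.array(Rr)
    for n,A in(('L',L),('R',Rr)):
        k=np.polyfit(A[:,0],A[:,1],1);print(n,'ang deg',round(np.degrees(np.arctan(k[0])),2),'y@x=.12',round(np.polyval(k,.12)*1000,1),'x range',A[:,0].min().round(3),A[:,0].max().round(3),'std',np.std(A[:,1]-np.polyval(k,A[:,0])).round(4))
    return
print('stage');m=(z>.007)&(z<.02);m[:,:200]=0;m[:,430:]=0;fit(m,range(110,270,4))
ct=np.median(z[130:260,300:340]);print('carrier');m=abs(z-ct)<.006;m[:,:240]=0;m[:,400:]=0;fit(m,range(205,270,4));fit(m,range(115,190,4))
# carrier tip row & roof edge
m=(z>.025)&(z<.038);print('roof edge x at cols',[(u,round(float(T[np.flatnonzero(m[:110,u])[-1],u,0]),4),np.flatnonzero(m[:110,u])[-1]) for u in(270,290,310,330,350,370,380)])
col=T[80:290:3,330];print(np.round(np.c_[np.arange(80,290,3),col[:,0]*1000,z[80:290:3,330]*1000],1)[:14].tolist())
m=(z>.025)&(z<.038);m[:,:240]=0;m[:,400:]=0;print('roof');fit(m,range(10,60,3))
E
```

```text
bench z -0.0005447508879887764 roof z 0.030540549726590677 bed z 0.0114581779312848 carrier z 0.07622108061117094
stage
L ang deg -0.13 y@x=.12 -48.1 x range -0.009 0.1 std 0.0003
R ang deg 0.03 y@x=.12 50.9 x range -0.008 0.1 std 0.0003
carrier
L ang deg 0.09 y@x=.12 -20.5 x range 0.014 0.049 std 0.0002
R ang deg 0.01 y@x=.12 18.8 x range 0.014 0.049 std 0.0002
L ang deg -0.03 y@x=.12 -20.6 x range 0.057 0.092 std 0.0001
R ang deg -0.14 y@x=.12 18.7 x range 0.057 0.092 std 0.0002
roof edge x at cols [(270, 0.1201, np.int64(70)), (290, 0.12, np.int64(70)), (310, 0.1202, np.int64(70)), (330, 0.1203, np.int64(70)), (350, 0.1201, np.int64(71)), (370, 0.1202, np.int64(70)), (380, 0.1201, np.int64(70))]
[[80.0, 117.2, 12.2], [83.0, 115.5, 12.0], [86.0, 113.5, 13.3], [89.0, 111.9, 12.2], [92.0, 110.2, 12.0], [95.0, 108.5, 10.9], [98.0, 106.6, 11.7], [101.0, 104.8, 11.9], [104.0, 97.2, 73.7], [107.0, 95.8, 73.6], [110.0, 94.5, 72.8], [113.0, 93.1, 74.1], [116.0, 91.7, 74.2], [119.0, 90.3, 75.0]]
roof
L ang deg -0.42 y@x=.12 -34.1 x range 0.126 0.15 std 0.0002
R ang deg -0.01 y@x=.12 37.1 x range 0.126 0.15 std 0.0003
```

Emit:
{"method": "servo_tool", "body": {
  "jaw": [0, 0, 0, 0, 0, 0],
  "slide": [
    [0, 0.058, 0],
    [0, 0, 0.5],
    [0, 0, 0.5],
    [0, 0, 0.3],
    [0, 0, 0.1],
    [0, 0, 0]
  ],
  "spin": [0, 0, 0, 0, 0, 0]
}}

```text
time_s: 10.72
eef_pos: [0.5926, -0.0938, 0.0082]
ee_rot: [-3.141, -0.0, 1.847]
contact_force: [-0.2, -0.5, -1.5]
width: 0.0157
grip_force: 30.0
```

```bash
cat > look.py <<'E'
from m import *
s=manip.observe();c=manip.get_calibration('wrist');im,d=manip.capture('wrist');P,T=meas(c,d,s);z=P[...,2]
print(s['eef_pos'],s['ee_rot'],s['contact_force'],s['ft_torque'])
np.save('pics/l.npy',d)
cols=range(300,345,10)
for v in range(60,280,12):
    print(v,round(float(np.median(T[v,310:335,0])*1000),1),round(float(np.median(z[v,300:320])*1000),1),round(float(np.median(z[v,328:345])*1000),1))
g=cv2.cvtColor(im,6)
cv2.imwrite('pics/l.png',im)
E
python3 look.py
```

```text
[ 0.5925718  -0.09375253  0.00820047] [-3.14136685e+00 -1.79230926e-04  1.84681102e+00] [-0.19161798 -0.54633072 -1.50130521] [-0.00992271 -0.10808601 -0.02099831]
60 117.6 11.7 11.9
72 112.3 11.9 11.3
84 106.9 11.9 11.8
96 101.4 11.9 11.7
108 95.3 17.9 17.6
120 89.7 19.6 19.5
132 84.2 21.3 20.9
144 78.6 21.5 20.9
156 72.9 21.1 21.3
168 66.9 18.2 18.0
180 60.9 17.9 17.9
192 54.7 18.2 17.9
204 49.0 20.9 20.7
216 42.7 20.9 21.1
228 36.4 21.1 21.1
240 29.9 21.3 20.9
252 23.2 21.2 20.9
264 16.4 21.1 21.2
276 11.5 26.0 21.8
```

Emit:
{"method": "servo_tool", "body": {
  "jaw": [0, 0, 0, 0],
  "slide": [
    [0, 0, 0.04],
    [0, 0, 0.025],
    [0, 0, 0],
    [0, 0, 0]
  ],
  "spin": [0, 0, 0, 0]
}}

```text
time_s: 11.28
eef_pos: [0.5926, -0.0938, 0.0059]
ee_rot: [3.141, 0.0, 1.847]
contact_force: [-1.1, 1.0, -1.4]
width: 0.0158
grip_force: 30.0
```

Emit:
{"method": "servo_tool", "body": {
  "jaw": [0, 0],
  "slide": [
    [0, 0, 0.0125],
    [0, 0, 0]
  ],
  "spin": [0, 0]
}}

```text
time_s: 11.52
eef_pos: [0.5926, -0.0937, 0.0053]
ee_rot: [-3.142, -0.0, 1.847]
contact_force: [0.3, 0.2, -2.1]
width: 0.0162
grip_force: 30.0
```

Emit:
{"method": "servo_tool", "body": {
  "jaw": [0, 0],
  "slide": [
    [0, 0, 0.0125],
    [0, 0, 0]
  ],
  "spin": [0, 0]
}}

```text
time_s: 11.78
eef_pos: [0.5925, -0.0937, 0.0047]
ee_rot: [-3.142, -0.0, 1.847]
contact_force: [-0.4, -0.2, -1.8]
width: 0.0156
grip_force: 30.0
```

Emit:
{"method": "servo_tool", "body": {
  "jaw": [0, 0],
  "slide": [
    [0, 0, 0.0075],
    [0, 0, 0]
  ],
  "spin": [0, 0]
}}

```text
time_s: 12.02
eef_pos: [0.5926, -0.0937, 0.0047]
ee_rot: [-3.142, -0.0, 1.847]
contact_force: [-0.5, 0.1, 1.1]
width: 0.016
grip_force: 30.0
```

Emit:
{"method": "servo_tool", "body": {
  "jaw": [0, 0, 0, 0, 0],
  "slide": [
    [0.1, 0, 0],
    [0.15, 0, 0],
    [0.15, 0, 0],
    [0.1, 0, 0],
    [0, 0, 0]
  ],
  "spin": [0, 0, 0, 0, 0]
}}

```text
time_s: 12.65
eef_pos: [0.5871, -0.0737, 0.0047]
ee_rot: [3.141, -0.001, 1.847]
contact_force: [0.4, 1.8, 1.0]
width: 0.0161
grip_force: 30.0
```

```bash
python3 - <<'E'
from m import *
s=manip.observe();print(s['eef_pos'],s['contact_force'],s['ft_torque'])
c=manip.get_calibration('wrist');im,d=manip.capture('wrist');P,T=meas(c,d,s);z=P[...,2]
cv2.imwrite('pics/w5.png',im)
for v in(150,180,210,240):print(v,np.round(z[v,250:400:5]*1000).astype(int).tolist())
for v in(205,215,225,235,245,255):
    for lo,hi in((.017,.024),):
        m=(z[v]>lo)&(z[v]<hi);m[:240]=0;m[400:]=0;u=np.flatnonzero(m);print(v,'carrier y',np.round(T[v,[u[0],u[-1]],1]*1000,1),end=' ')
    m=(z[v]>.007)&(z[v]<.03);m[:200]=0;m[430:]=0;u=np.flatnonzero(m);print('stage y',np.round(T[v,[u[0],u[-1]],1]*1000,1))
E
```

```text
[ 0.58709639 -0.07371107  0.00467972] [0.39040616 1.84656725 1.03420045] [ 0.23910706 -0.03206294 -0.01126309]
150 [12, 12, 11, 11, 12, 12, 17, 18, 17, 17, 17, 18, 18, 16, 17, 17, 18, 17, 19, 18, 17, 19, 16, 11, 12, 11, 10, 13, 12, 12]
180 [12, 11, 12, 11, 12, 12, 13, 15, 15, 15, 15, 15, 13, 15, 14, 14, 16, 15, 15, 15, 13, 13, 11, 13, 11, 13, 12, 11, 12, 11]
210 [12, 12, 11, 11, 11, 11, 11, 17, 18, 17, 16, 18, 17, 17, 18, 18, 18, 17, 17, 18, 18, 17, 11, 12, 12, 12, 11, 11, 11, 13]
240 [11, 11, 12, 11, 12, 13, 12, 18, 17, 19, 18, 18, 18, 17, 17, 18, 18, 17, 18, 17, 17, 19, 12, 13, 12, 12, 12, 12, 12, 11]
205 carrier y [-20.5  18.9] stage y [-50.6  47.7]
215 carrier y [-20.7  17.9] stage y [-51.2  48.7]
225 carrier y [-19.7  18.7] stage y [-50.8  48.6]
235 carrier y [-20.5  18.9] stage y [-50.8  48.1]
245 carrier y [-20.1  18.4] stage y [-50.4  48. ]
255 carrier y [-20.3  18.6] stage y [-51.2  48.7]
```

View pics/w5.png

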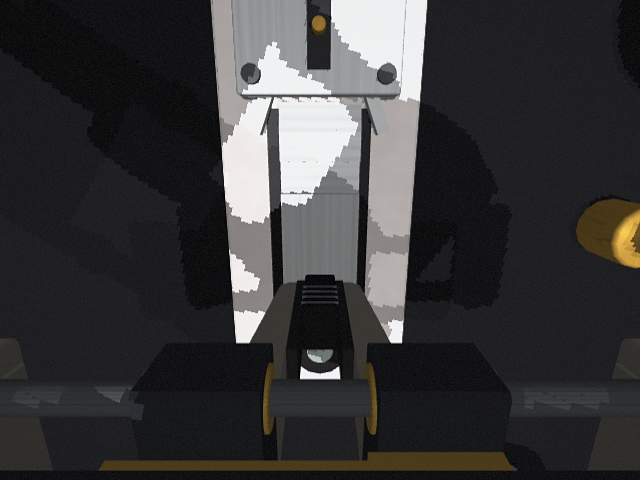

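The wrist view shows the toe at the mouth between the guides ((268,115) and (372,115)), centred within 0.5 mm. The pin is at (319,22), roughly 26 mm past the mouth.

Emit:
{"method": "servo_tool", "body": {
  "jaw": [0, 0, 0, 0, 0, 0],
  "slide": [
    [0.1, 0, 0],
    [0.1, 0, 0],
    [0.1, 0, 0],
    [0.05, 0, 0],
    [0, 0, 0],
    [0, 0, 0]
  ],
  "spin": [0, 0, 0, 0, 0, 0]
}}

```text
time_s: 13.45
eef_pos: [0.5834, -0.0608, 0.0047]
ee_rot: [3.141, -0.0, 1.847]
contact_force: [0.3, 1.2, 3.6]
width: 0.0158
grip_force: 30.0
```

Emit:
{"method": "servo_tool", "body": {
  "jaw": [0, 0, 0, 0, 0, 0],
  "slide": [
    [0.1, 0, 0],
    [0.1, 0, 0],
    [0.1, 0, 0],
    [0.05, 0, 0],
    [0, 0, 0],
    [0, 0, 0]
  ],
  "spin": [0, 0, 0, 0, 0, 0]
}}

```text
time_s: 14.2
eef_pos: [0.5796, -0.0473, 0.0047]
ee_rot: [3.141, -0.0, 1.847]
contact_force: [0.6, -0.1, 5.6]
width: 0.0157
grip_force: 30.0
```

Emit:
{"method": "servo_tool", "body": {
  "jaw": [0, 0, 0, 0, 0],
  "slide": [
    [0.05, 0, -0.003],
    [0.05, 0, 0],
    [0.05, 0, 0],
    [0.05, 0, 0],
    [0, 0, 0]
  ],
  "spin": [0, 0, 0, 0, 0]
}}

```text
time_s: 14.82
eef_pos: [0.5779, -0.0413, 0.0048]
ee_rot: [3.141, 0.003, 1.847]
contact_force: [2.6, -6.9, 1.3]
width: 0.016
grip_force: 30.0
```

Emit:
{"method": "servo_tool", "body": {
  "jaw": [0, 0, 0, 0],
  "slide": [
    [0.04, 0, 0],
    [0.04, 0, 0],
    [0.04, 0, 0],
    [0, 0, 0]
  ],
  "spin": [0, 0, 0, 0]
}}

```text
time_s: 15.32
eef_pos: [0.5769, -0.0371, 0.005]
ee_rot: [3.141, 0.004, 1.847]
contact_force: [2.9, -9.5, 2.6]
width: 0.0161
grip_force: 30.0
```

Emit:
{"method": "servo_tool", "body": {
  "jaw": [0, 0, 0, 0],
  "slide": [
    [0.04, 0, 0],
    [0.04, 0, 0],
    [0.04, 0, 0],
    [0, 0, 0]
  ],
  "spin": [0, 0, 0, 0]
}}

```text
time_s: 15.82
eef_pos: [0.5754, -0.032, 0.0048]
ee_rot: [3.141, 0.003, 1.847]
contact_force: [2.9, -7.2, 2.0]
width: 0.0155
grip_force: 30.0
```

Emit:
{"method": "servo_tool", "body": {
  "jaw": [0, 0, 0, 0],
  "slide": [
    [0.04, 0, 0],
    [0.04, 0, 0],
    [0.04, 0, 0],
    [0, 0, 0]
  ],
  "spin": [0, 0, 0, 0]
}}

```text
time_s: 16.32
eef_pos: [0.574, -0.0273, 0.0048]
ee_rot: [3.141, 0.002, 1.847]
contact_force: [2.1, -7.6, 1.7]
width: 0.0158
grip_force: 30.0
```

Emit:
{"method": "servo_tool", "body": {
  "jaw": [0, 0, 0, 0],
  "slide": [
    [0.04, 0, 0],
    [0.04, 0, 0],
    [0.04, 0, 0],
    [0, 0, 0]
  ],
  "spin": [0, 0, 0, 0]
}}

```text
time_s: 16.82
eef_pos: [0.5727, -0.0227, 0.0048]
ee_rot: [3.141, 0.002, 1.847]
contact_force: [3.1, -7.8, 2.1]
width: 0.0158
grip_force: 30.0
```

Emit:
{"method": "servo_tool", "body": {
  "jaw": [0, 0, 0, 0],
  "slide": [
    [0.025, 0, 0],
    [0.025, 0, 0],
    [0.025, 0, 0],
    [0, 0, 0]
  ],
  "spin": [0, 0, 0, 0]
}}

```text
time_s: 17.32
eef_pos: [0.5717, -0.0194, 0.0047]
ee_rot: [3.141, 0.002, 1.847]
contact_force: [2.7, -5.3, 2.1]
width: 0.0155
grip_force: 30.0
```

Emit:
{"method": "servo_tool", "body": {
  "jaw": [0, 0, 0],
  "slide": [
    [0.025, 0, 0],
    [0.025, 0, 0],
    [0, 0, 0]
  ],
  "spin": [0, 0, 0]
}}

```text
time_s: 17.7
eef_pos: [0.5708, -0.0166, 0.0047]
ee_rot: [3.141, 0.0, 1.847]
contact_force: [0.7, -3.7, 3.0]
width: 0.016
grip_force: 30.0
```

Emit:
{"method": "servo_tool", "body": {
  "jaw": [0, 0],
  "slide": [
    [0.025, 0, 0],
    [0, 0, 0]
  ],
  "spin": [0, 0]
}}

```text
time_s: 17.95
eef_pos: [0.5707, -0.0161, 0.0047]
ee_rot: [3.141, 0.001, 1.847]
contact_force: [0.7, -5.4, 2.7]
width: 0.0159
grip_force: 30.0
```

Emit:
{"method": "servo_tool", "body": {
  "jaw": [0, 0],
  "slide": [
    [0.02, 0, 0],
    [0, 0, 0]
  ],
  "spin": [0, 0]
}}

```text
time_s: 18.2
eef_pos: [0.5707, -0.0159, 0.0047]
ee_rot: [3.141, 0.002, 1.847]
contact_force: [2.1, -7.4, 2.2]
width: 0.0157
grip_force: 30.0
```

Emit:
{"method": "servo_tool", "body": {
  "jaw": [0, 0],
  "slide": [
    [0.02, 0, 0],
    [0, 0, 0]
  ],
  "spin": [0, 0]
}}

```text
time_s: 18.45
eef_pos: [0.5707, -0.0156, 0.0049]
ee_rot: [3.141, 0.003, 1.847]
contact_force: [2.8, -8.6, 2.5]
width: 0.0154
grip_force: 30.0
```

Emit:
{"method": "servo_tool", "body": {
  "jaw": [0, 0],
  "slide": [
    [0.02, 0, 0],
    [0, 0, 0]
  ],
  "spin": [0, 0]
}}

```text
time_s: 18.7
eef_pos: [0.5707, -0.0154, 0.005]
ee_rot: [3.141, 0.004, 1.848]
contact_force: [2.7, -10.5, 2.8]
width: 0.0159
grip_force: 30.0
```

```bash
python3 - <<'E'
from m import *
s=manip.observe();print(s['eef_pos'],s['contact_force'])
c=manip.get_calibration('wrist');im,d=manip.capture('wrist');P,T=meas(c,d,s)
h=cv2.cvtColor(im,cv2.COLOR_BGR2HSV);m=cv2.inRange(h,(10,120,90),(35,255,255));m[150:]=0;m[:,:280]=0;m[:,360:]=0
ys,xs=np.nonzero(m);print('pin px',xs.mean(),ys.mean(),'z',np.nanmin(P[ys,xs,2]),np.percentile(P[ys,xs,2],[50,90]),'x',np.median(T[ys,xs,0]))
z=P[...,2];r=[np.flatnonzero((z[:200,u]>.026)&(z[:200,u]<.036)) for u in(270,290,350,370)];print('roof edge x',[T[q[-1],u,0].round(4) for q,u in zip(r,(270,290,350,370))])
E
```

```text
[ 0.5706907  -0.01538119  0.00504592] [  2.72969004 -10.52889629   2.79926006]<stdin>:5: RuntimeWarning: Mean of empty slice.
  ret = ret.dtype.type(ret / rcount)
Traceback (most recent call last):
ValueError: zero-size array to reduction operation fmin which has no identity
```

Emit:
{"method": "servo_tool", "body": {
  "jaw": [0, 0, 0],
  "slide": [
    [-0.04, 0, 0],
    [-0.03, 0, 0],
    [0, 0, 0]
  ],
  "spin": [0, 0, 0]
}}

```text
time_s: 19.12
eef_pos: [0.5705, -0.0159, 0.0047]
ee_rot: [-3.142, -0.0, 1.847]
contact_force: [1.4, -3.9, 4.7]
width: 0.0157
grip_force: 30.0
```

Emit:
{"method": "servo_tool", "body": {
  "jaw": [0, 0, 0],
  "slide": [
    [-0.03, 0, 0],
    [-0.02, 0, 0],
    [0, 0, 0]
  ],
  "spin": [0, 0, 0]
}}

```text
time_s: 19.5
eef_pos: [0.5706, -0.0162, 0.0047]
ee_rot: [-3.141, -0.003, 1.847]
contact_force: [-0.7, 2.7, 7.0]
width: 0.0155
grip_force: 30.0
```

Emit:
{"method": "servo_tool", "body": {
  "jaw": [0, 0, 0.5, 0.5, 0.5, 0.5, 0.5],
  "slide": [
    [0.025, 0, -0.004],
    [0, 0, 0],
    [0, 0, 0],
    [0, 0, 0],
    [0, 0, 0],
    [0, 0, 0],
    [0, 0, 0]
  ],
  "spin": [0, 0, 0, 0, 0, 0, 0]
}}

```text
time_s: 20.38
eef_pos: [0.5708, -0.0169, 0.0047]
ee_rot: [-3.141, -0.0, 1.847]
contact_force: [-0.8, -0.2, -0.6]
width: 0.0459
grip_force: 0.0
```

Emit:
{"method": "servo_tool", "body": {
  "jaw": [0.5, 0.5, 0.5, 0.5, 0.5, 0.5, 0.5],
  "slide": [
    [0, 0, -0.3],
    [0, 0, -0.6],
    [0, 0, -0.8],
    [0, 0, -0.8],
    [0, 0, -0.8],
    [0, 0, 0],
    [0, 0, 0]
  ],
  "spin": [0, 0, 0, 0, 0, 0, 0]
}}

```text
time_s: 21.25
eef_pos: [0.5703, -0.0168, 0.1361]
ee_rot: [-3.141, -0.0, 1.847]
contact_force: [-0.1, -0.5, -1.1]
width: 0.0457
grip_force: 0.0
```

```bash
python3 - <<'E'
from m import *
s=manip.observe();print(s['time_s'],s['eef_pos'],s['contact_force'],s['width'])
c=manip.get_calibration('wrist');im,d=manip.capture('wrist');P,T=meas(c,d,s);cv2.imwrite('pics/w6.png',im)
z=P[...,2]
print('carrier top z by row',[(v,round(float(np.median(z[v,312:330])*1000),1),round(float(np.median(T[v,312:330,0])*1000))) for v in range(90,300,15)])
E
```

```text
21.25 [ 0.57028143 -0.01683789  0.13612167] [-0.12184551 -0.54884616 -1.09872994] 0.04574840924263584
carrier top z by row [(90, 30.4, 118), (105, 30.7, 107), (120, 30.4, 96), (135, 30.7, 85), (150, 31.1, 73), (165, 30.5, 61), (180, 30.6, 49), (195, 17.5, 34), (210, 17.3, 21), (225, 37.7, 12), (240, 57.5, 4), (255, 57.6, -8), (270, 29.7, -31), (285, 11.6, -54)]
```

View pics/w6.png

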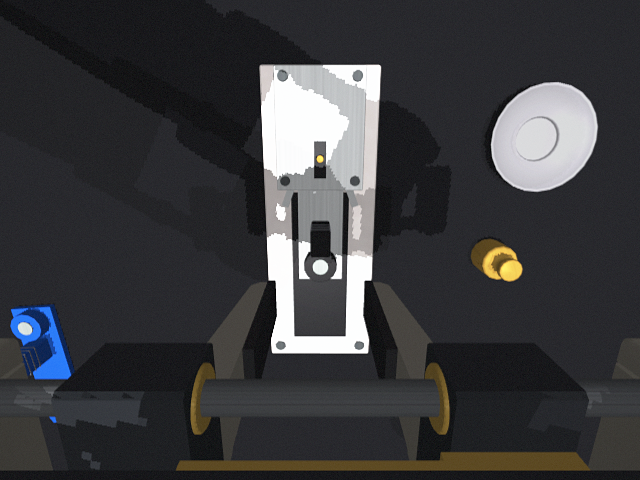

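The wrist view shows the carrier seated under the bridge, straight and flat, with the rib at (320,238), the mouth at row 190 and the pin at (320,159). I'll compare the pin's height with its height before the push, then hand in.

```bash
python3 - <<'E'
from m import *
s=manip.observe()
c=manip.get_calibration('wrist');im,d=manip.capture('wrist');P,_=meas(c,d,s)
c4=pickle.load(open('pics/w4.pkl','rb'));P4,_=meas(c4,np.load('pics/w4.npy'),s)
b,a=P4[13:20,322:327,2].ravel(),P[157:162,318:323,2].ravel()
print('pin before',np.median(b),'after',np.median(a))
if np.median(a)-np.median(b)<.0015: print(manip.sign_off())
E
```

```text
pin before 0.03608605507986165 after 0.03597561677736105
the job is handed in; nothing more can be done
None
```

The carrier is latched flat on the stage and the job is handed in at about 21 s: the tip is about 58 mm past the mouth, the catch pin is back at its starting height, the stop was pressed to about 11 N, the carrier held against a light pull back, and the gripper is open and clear.

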